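# Make up two job trays at the parts counter

## Task

Make up the two job trays from the stock on the bench, one part to a compartment. The long three-compartment tray is the wheel-bearing job, laid out in fitting order from the end with the label holder: wheel bearing, then axle nut, then hub dust cap; the short two-compartment tray is the service job: the steel spin-on oil filter next to the label holder, and the carton of spark plugs lying lengthwise (along the dividers) in the other compartment. Set every part down on the tray floor the same way up as you found it, without dropping it, and leave the pleated paper filter cartridge, the grease tin and the brown carton where they stand.

Things in the scene. Friction and masses are not known exactly. Their poses are not given: they have to be found in the camera images.
- long_tray: Fixed grey metal tray, 130 (its x) by 238 mm (its y), origin at centre of underside. Floor 3 mm thick; walls and dividers 3 mm thick, tops 16 mm above the bench. Sloping label holder with blank white card outside the +y end (28 mm out, 14 high). Three compartments, each 124 mm along x about x = 0; from label end: y = +77 mm (78 wide), y = -2 (74 wide), y = -79 (74 wide).
- short_tray: Fixed grey metal tray like the long one, 130 (its x) by 183 mm (its y), origin at centre of underside. Floor 3 mm thick; walls and dividers 3 mm thick, tops 16 mm above the bench. Label holder with white card outside the +y end (28 mm out). Two compartments, each 124 mm along x about x = 0: next to the label y = +47.5 mm (82 wide), the other y = -42.5 (92 wide).
- bearing_c (a point): Wheel bearing: bright steel ring lying flat, 60 mm outside, 30 mm bore, 37 mm high, about 0.5 kg; a ring of dark seal on its top face. The point is its centre, half-way up (18.5 mm above its underside); z up.
- axle_nut_c (a point): Dark steel hexagon axle nut lying flat: hexagon 36 mm across flats (41.6 mm over corners) and 22 mm high, with a thin round collar of 33 mm on top, 28 mm high in all, about 0.14 kg. One pair of flats faces its +y and -y. The point is on its axis, 14 mm above its underside; z up.
- dust_cap_c (a point): Hub dust cap: plain pressed steel dome standing open side down, closed and rounded on top, 34 mm high, about 60 g; widest, 50 mm across, at a bead 10 to 17 mm above its underside, 45 mm below the bead, tapering above. The point is on its axis, 17 mm above its underside; z up.
- oil_filter_c (a point): Spin-on oil filter: white-painted steel can standing upright, closed at its rounded top, 64 mm across up to 60 mm height, 72 mm high, about 0.3 kg. The point is on its axis, half-way up (36 mm above its underside); z up.
- plug_carton_c (a point): Carton of spark plugs lying on its side: white card box with a red band round one end, 98 mm along its x, 46 mm wide (y) and 46 mm high, about 0.22 kg. The point is its centre, 23 mm above its underside; z up.
- cartridge_filter_c (a point): Filter cartridge, NOT for these jobs: pleated paper cylinder standing upright with grey end discs of 54 mm and an open 22 mm bore, 68 mm high, loose. It stands among the stock and stays there. The point is on its axis, half-way up (34 mm); z up.
- grease_tin: Round steel tin with a dark lid and paper label, 75 mm across, 57 mm high, loose, standing to one side; leave it. Origin at the centre of its underside, z up.
- brown_carton: Upright plain brown carton, 75 by 60 mm and 90 mm high, loose, standing to the other side; leave it. Origin at the centre of its underside, z up.
There are look-alikes about, which are no part of the job. Leave any red look-alike of the part that bears dust_cap_c alone. Leave any green look-alike of the part that bears axle_nut_c alone.

How it is judged (in metres and radians):
At the end, for the whole second after the job is handed in: Each of the five parts rests on the floor of its own compartment (height within 4 mm), upright within 0.12 rad, centre off the compartment's middle in tray x/y by at most: bearing 35/12 mm, nut 46/21, cap 40/15, oil filter 33/12, plug carton 16/26 with its length within 0.5 rad of tray x (x of bearing_c in the frame of long_tray between -0.035 and 0.035 m and y of bearing_c in the frame of long_tray between 0.065 and 0.089 m and z of bearing_c in the frame of long_tray between 0.0175 and 0.0255 m and angle between each of bearing_c, axle_nut_c, dust_cap_c, oil_filter_c's own z axis and vertical below 0.12 rad and linear speed of each of bearing, axle_nut, dust_cap, oil_filter, plug_carton below 0.02 m/s and angular speed of each of bearing, axle_nut, dust_cap, oil_filter, plug_carton below 0.2 rad/s and x of axle_nut_c in the frame of long_tray between -0.046 and 0.046 m and y of axle_nut_c in the frame of long_tray between -0.023 and 0.019 m and z of axle_nut_c in the frame of long_tray between 0.013 and 0.021 m and x of dust_cap_c in the frame of long_tray between -0.04 and 0.04 m and y of dust_cap_c in the frame of long_tray between -0.094 and -0.064 m and z of dust_cap_c in the frame of long_tray between 0.016 and 0.024 m and x of oil_filter_c in the frame of short_tray between -0.033 and 0.033 m and y of oil_filter_c in the frame of short_tray between 0.0355 and 0.0595 m and z of oil_filter_c in the frame of short_tray between 0.035 and 0.043 m and x of plug_carton_c in the frame of short_tray between -0.016 and 0.016 m and y of plug_carton_c in the frame of short_tray between -0.0685 and -0.0165 m and z of plug_carton_c in the frame of short_tray between 0.022 and 0.03 m and angle between the x axis of plug_carton_c and the x axis of short_tray, either way round below 0.5 rad); the robot touches nothing.
It fails at once if a part is dropped or thrown (moves faster than 0.8 m/s while out of the fingers) ((linear speed of bearing above 0.8 m/s and contact force between the fingers and bearing below 0.1 N) or (linear speed of axle_nut above 0.8 m/s and contact force between the fingers and axle_nut below 0.1 N) or (linear speed of dust_cap above 0.8 m/s and contact force between the fingers and dust_cap below 0.1 N) or (linear speed of oil_filter above 0.8 m/s and contact force between the fingers and oil_filter below 0.1 N) or (linear speed of plug_carton above 0.8 m/s and contact force between the fingers and plug_carton below 0.1 N)).
It fails at once if the paper filter cartridge, the grease tin or the brown carton is shifted by more than 25 mm or knocked over (distance of any of cartridge_filter_c, grease_tin, brown_carton from where it was at the start of the episode above 0.025 m or angle between any of cartridge_filter_c, grease_tin, brown_carton's own z axis and vertical above 0.3 rad).
It also fails if it takes over 120 s, if anything falls off the work surface, if the arm or the gripper's body presses on something with over 40 N, if the wrist force passes 120 N, or if a joint passes its speed limit or range.

## Robot

A 6-joint arm with a two-finger parallel gripper is mounted at the origin on the work surface. World frame = base frame: x ahead of the robot, y to its left, z up, the work surface at z = 0. Lengths are in mm, angles in rad, forces in N, time in s.
With the tool pointing down it reaches from about 350 to 975 mm from the base axis. Payload 7.1 kg.
Tool frame: the origin (TCP) lies midway between the tips of the shut fingers; the grasp point (between the pads) lies ctrl.tcp_to_grasp behind it (ctrl.tcp_to_grasp is the distance from the TCP to the grasp point, in mm); z points along the fingers, y is the direction in which the jaws open and shut (so a half turn about z gives the same grasp; the last joint's range is limited). The gripper opens to 88 mm and grips with 3 to 60 N. Pads are 20 mm wide; open, the fingers measure 115 mm over their backs; the gripper's body (75 mm by 178 mm) begins 61 mm behind the grasp point.
Start: joints at [1.113, 0.423, 1.63, -0, 1.089, -0.019], TCP at [265.501, 565.786, 222.675] pointing down, gripper open.
Joint ranges: [-3, 3], [-0.9, 2.11], [0.09, 2.58], [-1.31, 4.45], [0.11, 2.69], [-2.54, 2.54]. Speed limits (rad/s): [2.39, 2.39, 3.01, 3.14, 3.14, 3.14].

## Interface

Orientations are given as a rotation vector (axis times angle).
In Python, from workcell import ctrl gives the robot as it stands.
- The arm moves only by the tool play_rows, never from a script. Its argument "increments" is text: rows parted by semicolons, each of 5 numbers parted by spaces: the opening, from 0 (shut) to 1 (fully open), then the shift along the world's x, y, z in m, then the turn about the world's z in degrees. A call has 1 to 20 rows; each row shifts and turns the commanded pose from where the row before left it; what a row does not reach is not made up. A row lasts 1/10 s, in which the tool goes at most 50 mm and 8.59 degrees, less where a joint would pass 70% of its speed; a pose out of reach is approached as far as the arm can. A call is refused whole if a number of a shift passes 0.05 or a number of a turn 8.59, either way. A call with a gripper value outside its range is refused whole. The fingers move at their own pace and stop on an object; the grip force is fixed at half the most. Time passes only in rows, so rows that do not move let the fingers close. It gives the time, the measured TCP pose, the force and the opening at its end, in the units of the state.
- ctrl.get_obs(): the state, without advancing time (a new reading comes with each control period).
- ctrl.get_image(name): name is "scene" or "top"; returns a dict with "img" (420x560x3 uint8, red, green, blue), "range_z" (420x560 float32, mm along the optical axis (not along the pixel's ray), 0 where there is no reading), "vertical_fov" (degrees; the focal length in pixels is half the picture's height over the tangent of half this angle, whatever the lens; pixels are square), "cx", "cy" (the principal point, pixels), "k1" (the pictures are not rectified: a ray, as slopes to the right and down, at radius r is drawn at 1 + k1 r^2 times it, then the intrinsics apply), "origin" and "attitude" of the camera in the world. Camera axes: x right, y down, z forward; pixel columns grow to the right and rows downward; lengths in mm; the calibration is good to about 2 mm. A picture is of the moment at which its call begins.
- ctrl.close_job(): hands the job in, once; it reports no verdict.
The state is a dict: "t": time; "qpos": joint angles; "qvel": joint speeds; "joint_torque": joint torques, N m; "ee_pos": TCP position; "orientation": TCP orientation; "ft_force": force on the tool from outside, world axes, zero at the start; "moment": the same for the moment, N m; "width": finger opening in mm.
Only numpy, scipy, OpenCV 4.12 (cv2) and the standard library are available. Lean on these libraries where they do the work, as an engineer would, in place of code of your own. Each camera call takes 0.05 s, during which the arm holds its last target. There are 200 camera calls.

## Working session

There is one attempt and no reset: what is moved stays moved. The work goes in short steps, Python scripts to look and compute and a tool call to move; the robot and the scene stay as the last step left them, time stands still between calls to the robot, and variables do not carry over. Pictures are saved under pics/ and viewed, on a budget of 14 in all, crops included, one or two more only if the job needs it, and the job is handed in when it is done.

Besides the shell and the picture viewer there is one more tool, called after "Call:" in YAML: its name, and indented under it one key for each argument. play_rows: Moves the arm, as the interface text tells. Its arguments: {"type":"object","properties":{"increments":{"type":"string"}},"required":["increments"]}

```bash
mkdir -p pics; ls; cat > h.py <<'E'
import numpy as np, cv2, pickle
from workcell import ctrl
def grab(n):
    d=ctrl.get_image(n); pickle.dump(d,open(n+'.pkl','wb')); return d
def save(d,f): cv2.imwrite('pics/'+f,cv2.cvtColor(d['img'],cv2.COLOR_RGB2BGR))
E
python3 - <<'E'
from h import *
print(ctrl.tcp_to_grasp,ctrl.get_obs())
for n in('scene','top'):
    d=grab(n); save(d,n+'0.png'); print({k:v for k,v in d.items() if k not in('img','range_z')})
E
```

```text
pics
18.700000000000003 {'t': 0.0, 'qpos': array([ 1.11302445e+00,  4.23858040e-01,  1.63065908e+00,  1.42128278e-05,
        1.08859206e+00, -1.90133128e-02]), 'qvel': array([ 0.00072977,  0.00136821,  0.00060078, -0.00058834,  0.00111537,
        0.00057668]), 'joint_torque': array([-1.73553963e-03, -5.44625509e+01, -2.73664248e+01,  6.42806897e-02,
        2.26630789e-02, -1.41022260e-04]), 'ee_pos': array([265.25200694, 565.32443048, 221.90310168]), 'orientation': array([-6.83614749e-01, -3.06593267e+00,  2.30984092e-03]), 'ft_force': array([-0.04152803,  0.80314585, -0.12461188]), 'moment': array([-0.00914256,  0.03198929, -0.00055158]), 'width': 87.72603497720573}
{'vertical_fov': 54.9076579499735, 'cx': 273.92000456350644, 'cy': 213.08516888661515, 'k1': -0.08049666443643229, 'origin': array([ 989.76926946, -576.47327601,  816.48042201]), 'attitude': array([-2.25594529, -0.81904152,  0.34526167])}
{'vertical_fov': 48.744703548706134, 'cx': 282.78099897085997, 'cy': 204.79983687226286, 'k1': -0.008782862887648705, 'origin': array([ 333.95643908,  -14.69528298, 1233.39339076]), 'attitude': array([-2.12579815,  2.15423728, -0.12444848])}
```

View pics/scene0.png

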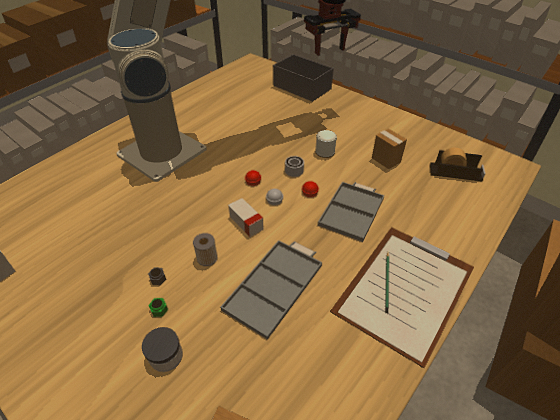

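View pics/top0.png

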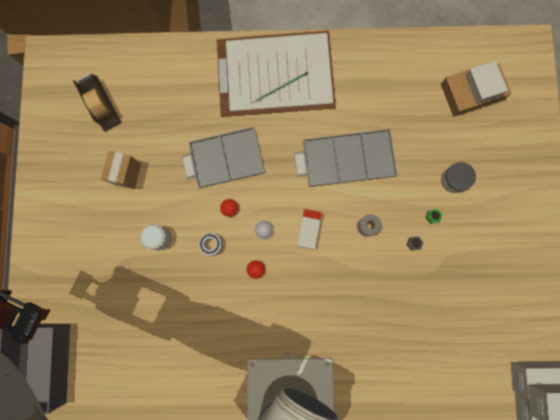

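The top view shows, as pixel positions: oil filter (155,237), bearing (211,244), grey cap (264,229), plug carton (310,230), cartridge (370,226) and dark nut (415,243). The long tray is at (350,158) and the short tray at (227,158), both with labels to the left (+y). The red caps and green nut are to be left alone, but they stand close by.

```bash
cat >> h.py <<'E'
from scipy.spatial.transform import Rotation as R
def cloud(d):
    h,w=d['range_z'].shape; f=h/2/np.tan(np.radians(d['vertical_fov']/2))
    K=np.array([[f,0,d['cx']],[0,f,d['cy']],[0,0,1]]); u,v=np.meshgrid(np.arange(w),np.arange(h))
    p=np.stack([u,v],-1).reshape(-1,1,2).astype(np.float64)
    # drawn = s*(1+k1 r^2): OpenCV radial model
    s=cv2.undistortPoints(p,K,np.array([d['k1'],0,0,0.])).reshape(h,w,2)
    z=d['range_z'][...,None].astype(float); c=np.concatenate([s*z,z],-1)
    P=c@R.from_rotvec(d['attitude']).as_matrix().T+d['origin']; P[d['range_z']==0]=np.nan
    return P
def toolyaw(o): # angle of tool y in world, deg
    y=R.from_rotvec(o['orientation']).as_matrix()[:,1]; return np.degrees(np.arctan2(y[1],y[0]))
E
python3 - <<'E'
from h import *
d=pickle.load(open('top.pkl','rb')); P=cloud(d)
print('table z',np.nanmedian(P[280:330,350:450,2]),P[200,500],'toolyaw',toolyaw(ctrl.get_obs()))
S={'oil':(155,237,72),'bear':(211,244,37),'cap':(264,229,34),'carton':(310,230,46),'cart':(370,226,68),'nut':(415,243,22),'green':(434,216,22),'tin':(459,178,57),'brown':(122,170,90),'red1':(229,208,34),'red2':(256,269,34)}
for n,(u,v,h) in S.items():
    a=P[v-25:v+26,u-25:u+26].reshape(-1,3); m=(a[:,2]>h*.6)
    if n in('green',): m&=np.hypot(*(a[:,:2]-P[v,u,:2]).T)<40
    m&=np.hypot(*(a[:,:2]-P[v,u,:2]).T)<65
    t=a[m]; tp=t[t[:,2]>np.percentile(t[:,2],90)-6,:2].astype(np.float32)
    c,r=cv2.minEnclosingCircle(tp); print(n,len(tp),'ztop',t[:,2].max().round(1),'circ',np.round(c,1),round(r,1),'rect',cv2.minAreaRect(tp), 'mean',tp.mean(0).round(1))
for n,(u,v) in {'long':(350,158),'short':(227,158)}.items():
    hsv=cv2.cvtColor(d['img'],cv2.COLOR_RGB2HSV)
    m=((hsv[...,1]<70)&(hsv[...,2]<150)).astype(np.uint8); m[:122]=0;m[195:]=0
    m[:,:u-60]=0;m[:,u+60:]=0
    m=cv2.morphologyEx(m,cv2.MORPH_OPEN,np.ones((3,3)))
    k,l,st,ce=cv2.connectedComponentsWithStats(m); i=l[v,u+5] or l[v,u+8]
    q=P[l==i]; q=q[np.isfinite(q[:,0])]; print(n,len(q),'z med',np.median(q[:,2]),q[:,2].max(),cv2.minAreaRect(q[:,:2].astype(np.float32)))
# nut orientation
a=P[225:262,397:434].reshape(-1,3); 
for lo,hi in((8,20),(14,25),(24,30)):
    t=a[(a[:,2]>lo)&(a[:,2]<hi),:2].astype(np.float32); 
    if len(t)>4: print(lo,len(t),cv2.minAreaRect(t))
s=d['img'][225:265,390:450]; s=cv2.resize(s,None,fx=10,fy=10,interpolation=cv2.INTER_CUBIC); cv2.imwrite('pics/nut.png',s[...,::-1])
E
```

```text
table z 0.9105605593774726 [ 509.13998126 -568.18117235    1.3592639 ] toolyaw 64.85803849890127
oil 349 ztop 79.2 circ [420.8 342.8] 32.1 rect ((419.35009765625, 342.69384765625), (56.20112609863281, 56.87923812866211), 16.79196548461914) mean [420.7 342.7]
bear 293 ztop 44.0 circ [402.3 202.2] 29.9 rect ((402.96954345703125, 202.2177276611328), (57.12416458129883, 57.992313385009766), 0.3125162422657013) mean [402.4 201.5]
cap 147 ztop 41.5 circ [438.5  62.1] 20.9 rect ((438.4986877441406, 63.00470733642578), (36.09249496459961, 40.236907958984375), 34.16325759887695) mean [438.3  62.8]
carton 610 ztop 55.1 circ [437.6 -55.6] 52.9 rect ((437.73748779296875, -56.004539489746094), (46.17713928222656, 97.87247467041016), 78.29902648925781) mean [438.  -55.9]
cart 281 ztop 75.3 circ [ 444.  -209.2] 26.7 rect ((443.66485595703125, -209.2545166015625), (50.84584045410156, 50.62535858154297), 88.06813049316406) mean [ 443.5 -209. ]
nut 107 ztop 32.9 circ [ 397.8 -331. ] 19.2 rect ((397.8804931640625, -330.2348937988281), (33.667213439941406, 34.88052749633789), 70.7449722290039) mean [ 39
[... 788 characters left out ...]
56396484, 35.815208435058594), 89.982666015625) mean [335.6  84.6]
long 4183 z med 4.1640172554866695 24.47585410868419 ((629.8825073242188, -167.9444580078125), (129.97071838378906, 240.14662170410156), 6.217920780181885)
short 3189 z med 4.106647707548291 22.55276326216972 ((637.5516357421875, 164.9266815185547), (131.2086181640625, 187.02053833007812), 12.398261070251465)
8 27 ((391.5989685058594, -323.3982849121094), (39.129642486572266, 102.15796661376953), 40.711708068847656)
14 111 ((397.9336853027344, -332.4353942871094), (35.78936004638672, 40.120849609375), 6.212205410003662)
24 76 ((397.72015380859375, -330.1788635253906), (33.667213439941406, 34.54082489013672), 70.7449722290039)
```

View pics/nut.png

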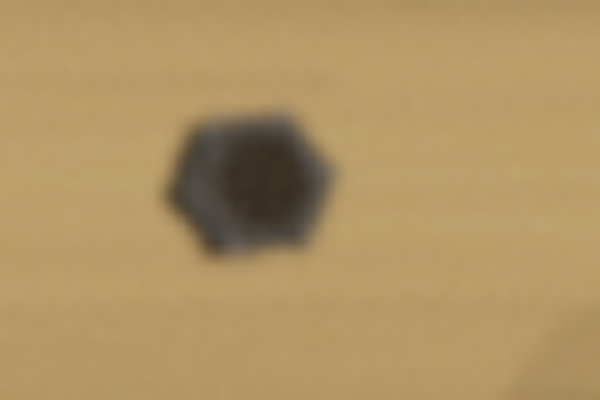

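Everything is located: the nut's flats face about +6°, the carton's length lies at −12°, and the tray yaws are +6° and +12°. I'll take the oil filter first and move above it.

Call:
play_rows:
  increments: "1 0.0155 -0.0222 -0.008 -5.25;1 0.0155 -0.0222 -0.008 -5.25;1 0.0155 -0.0222 -0.008 -5.25;1 0.0155 -0.0222 -0.008 -5.25;1 0.0155 -0.0222 -0.008 -5.25;1 0.0155 -0.0222 -0.008 -5.25;1 0.0155 -0.0222 -0.008 -5.25;1 0.0155 -0.0222 -0.008 -5.25;1 0.0155 -0.0222 -0.008 -5.25;1 0.0155 -0.0222 -0.008 -5.25;1 0 0 0 0;1 0 0 0 0"

```text
t: 1.3
ee_pos: [420.5, 343.6, 142.4]
orientation: [-1.969, -2.447, 0.001]
ft_force: [-0.6, 0.1, -0.4]
width: 87.6
```

Call:
play_rows:
  increments: "1 0 0 -0.02 0;1 0 0 -0.02 0;1 0 0 -0.02 0;1 0 0 -0.02 0;1 0 0 -0.02 0;1 0 0 -0.016 0;1 0 0 0 0;0 0 0 0 0;0 0 0 0 0;0 0 0 0 0;0 0 0 0 0;0 0 0 0 0;0 0 0 0 0;0 0 0 0 0"

```text
t: 2.7
ee_pos: [421.0, 344.3, 27.6]
orientation: [1.969, 2.448, 0.003]
ft_force: [-1.6, 0.6, 7.2]
width: 63.4
```

Call:
play_rows:
  increments: "0 0 0 0.01 0;0 0 0 0.02 0;0 0 0 0.02 0;0 0 0 0.01 0;0 0.015 -0.01 0 0;0 0.024 -0.0155 0 0;0 0.024 -0.0155 0 0;0 0.024 -0.0155 0 0;0 0.024 -0.0155 0 0;0 0.024 -0.0155 0 0;0 0.024 -0.0155 0 0;0 0.024 -0.0155 0 0;0 0.014 -0.0095 0 0;0 0.01 -0.007 0 0;0 0 0 0 0;0 0 0 0 0"

```text
t: 4.3
ee_pos: [626.5, 209.0, 86.3]
orientation: [-1.969, -2.447, 0.002]
ft_force: [-0.7, 0.4, -2.5]
width: 63.1
```

```bash
python3 - <<'E'
from h import *
d=grab('scene'); save(d,'s1.png'); t=grab('top'); o=ctrl.get_obs(); print(o['ee_pos'],o['width'],o['ft_force'],toolyaw(o))
i=np.vstack([cv2.resize(d['img'][130:270,270:430],None,fx=3,fy=3)])
cv2.imwrite('pics/s1c.png',i[...,::-1])
E
```

```text
[626.35693222 209.43382151  86.50253214] 63.22916207121236 [-0.13314614  0.08481666 -3.20906492] 12.408646460920046
```

View pics/s1c.png

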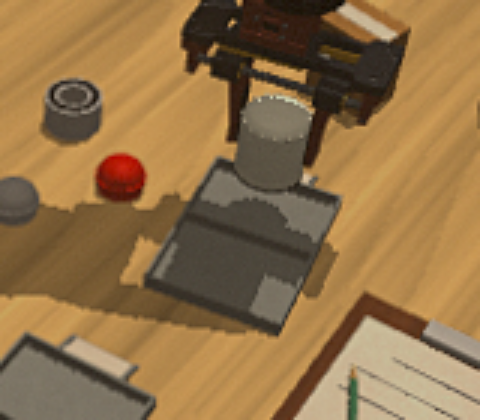

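The filter hangs upright over the label-end compartment of the short tray (crop about (272,140)). I'll lower it, release and rise.

Call:
play_rows:
  increments: "0 0 0 -0.015 0;0 0 0 -0.015 0;0 0 0 -0.012 0;0 0 0 -0.007 0;0 0 0 -0.003 0;0 0 0 -0.002 0;0 0 0 -0.001 0;0 0 0 0 0;0 0 0 0 0"

```text
t: 5.3
ee_pos: [627.8, 208.8, 32.2]
orientation: [1.969, 2.447, 0.001]
ft_force: [0.9, 0.3, -3.5]
width: 63.3
```

Call:
play_rows:
  increments: "0 0 0 -0.0007 0;0 0 0 -0.0007 0;0 0 0 0 0;0 0 0 0 0"

```text
t: 5.7
ee_pos: [627.7, 208.8, 30.7]
orientation: [1.969, 2.447, 0.001]
ft_force: [-0.8, -0.1, 0.6]
width: 63.4
```

Call:
play_rows:
  increments: "0.85 0 0 0 0;0.85 0 0 0 0;0.85 0 0 0 0;0.85 0 0 0.02 0;0.85 0 0 0.02 0;0.85 0 0 0.02 0;1 0 0 0.02 0;1 -0.02 0 0 -1;1 -0.03 -0.001 0 -1;1 -0.03 -0.001 0 -1;1 -0.03 -0.001 0 -1;1 -0.03 -0.001 0 -1;1 -0.03 -0.001 0 -1;1 -0.03 -0.001 0 0;1 -0.02 -0.001 0 0;1 -0.005 0 0 0;1 0 0 0 0;1 0 0 0 0"

```text
t: 7.5
ee_pos: [404.0, 202.3, 110.6]
orientation: [2.094, 2.341, 0.003]
ft_force: [1.1, -0.4, -0.3]
width: 87.8
```

Call:
play_rows:
  increments: "1 -0.0015 0 -0.02 0;1 0 0 -0.02 0;1 0 0 -0.02 0;1 0 0 -0.02 0;1 0 0 -0.015 0;1 0 0 -0.007 0;1 0 0 0 0;0 0 0 0 0;0 0 0 0 0;0 0 0 0 0;0 0 0 0 0;0 0 0 0 0;0 0 0 0 0;0 0 0 0 0"

```text
t: 8.9
ee_pos: [401.7, 202.1, 8.8]
orientation: [2.094, 2.341, 0.002]
ft_force: [0.5, 0.6, 6.9]
width: 60.4
```

Call:
play_rows:
  increments: "0 0 0 0.01 0;0 0 0 0.02 0;0 0 0 0.02 0;0 0 0 0.015 0;0 0.011 -0.0145 0 0;0 0.021 -0.028 0 0;0 0.021 -0.028 0 0;0 0.021 -0.028 0 0;0 0.021 -0.028 0 0;0 0.021 -0.028 0 0;0 0.021 -0.028 0 0;0 0.021 -0.028 0 0;0 0.021 -0.028 0 0;0 0.021 -0.028 0 0;0 0.014 -0.019 0 0;0 0.006 -0.008 0 0;0 0 0 0 0;0 0 0 0 0"

```text
t: 10.7
ee_pos: [619.5, -90.9, 72.8]
orientation: [-2.093, -2.34, 0.002]
ft_force: [-0.5, 0.1, -5.7]
width: 60.5
```

Call:
play_rows:
  increments: "0 0.002 -0.0005 -0.02 0;0 0 0 -0.02 0;0 0 0 -0.012 0;0 0 0 -0.005 0;0 0 0 -0.002 0;0 0 0 -0.001 0;0 0 0 -0.0005 0;0 0 0 0 0;0 0 0 0 0"

```text
t: 11.6
ee_pos: [623.3, -92.3, 13.3]
orientation: [2.095, 2.341, 0.001]
ft_force: [0.5, 0.5, -6.1]
width: 60.3
```

Call:
play_rows:
  increments: "0 0 0 -0.0007 0;0 0 0 -0.0007 0;0 0 0 0 0;0 0 0 0 0"

```text
t: 12.0
ee_pos: [623.2, -92.3, 11.9]
orientation: [2.095, 2.341, 0.0]
ft_force: [-1.5, -0.6, 2.9]
width: 60.5
```

Call:
play_rows:
  increments: "0.85 0 0 0 0;0.85 0 0 0 0;0.85 0 0 0 0;0.85 0 0 0.02 0;0.85 0 0 0.02 0;0.85 0 0 0.02 0;1 0 0 0.02 0;1 -0.015 0.0125 0 0;1 -0.025 0.021 0 0;1 -0.025 0.021 0 0;1 -0.025 0.021 0 0;1 -0.025 0.021 0 0;1 -0.025 0.021 0 0;1 -0.025 0.021 0 0;1 -0.015 0.0125 0 0;1 -0.005 0.0035 0 0;1 0 0 0 0;1 0 0 0 0"

```text
t: 13.8
ee_pos: [439.3, 62.1, 91.6]
orientation: [2.094, 2.34, 0.002]
ft_force: [0.3, -0.4, -0.3]
width: 88.0
```

Call:
play_rows:
  increments: "1 -0.001 0 -0.02 0;1 0 0 -0.02 0;1 0 0 -0.02 0;1 0 0 -0.015 0;1 0 0 -0.008 0;1 0 0 -0.003 0;1 0 0 -0.001 0;1 0 0 0 0;0 0 0 0 0;0 0 0 0 0;0 0 0 0 0;0 0 0 0 0;0 0 0 0 0;0 0 0 0 0;0 0 0 0 0"

```text
t: 15.3
ee_pos: [437.2, 62.3, 4.5]
orientation: [2.095, 2.341, 0.001]
ft_force: [0.0, 0.4, 3.4]
width: 48.7
```

Call:
play_rows:
  increments: "0 0 0 0.005 0;0 0 0 0.015 0;0 0 0 0.02 0;0 0 0 0.02 0;0 0 0 0.015 0;0 0.01 -0.015 0 0;0 0.018 -0.0275 0 0;0 0.018 -0.0275 0 0;0 0.018 -0.0275 0 0;0 0.018 -0.0275 0 0;0 0.018 -0.0275 0 0;0 0.018 -0.0275 0 0;0 0.018 -0.0275 0 0;0 0.018 -0.0275 0 0;0 0.018 -0.0275 0 0;0 0.018 -0.0275 0 0;0 0.0115 -0.019 0 0;0 0 0 0 0;0 0 0 0 0"

```text
t: 17.2
ee_pos: [637.5, -246.4, 78.9]
orientation: [-2.095, -2.339, 0.001]
ft_force: [-0.3, 0.5, -0.9]
width: 48.8
```

```bash
python3 - <<'E'
from h import *
d=grab('scene'); t=grab('top')
i=cv2.resize(d['img'][130:340,180:400],None,fx=2.8,fy=2.8)
cv2.imwrite('pics/s2c.png',i[...,::-1])
E
```

```text
(no output)
```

View pics/s2c.png

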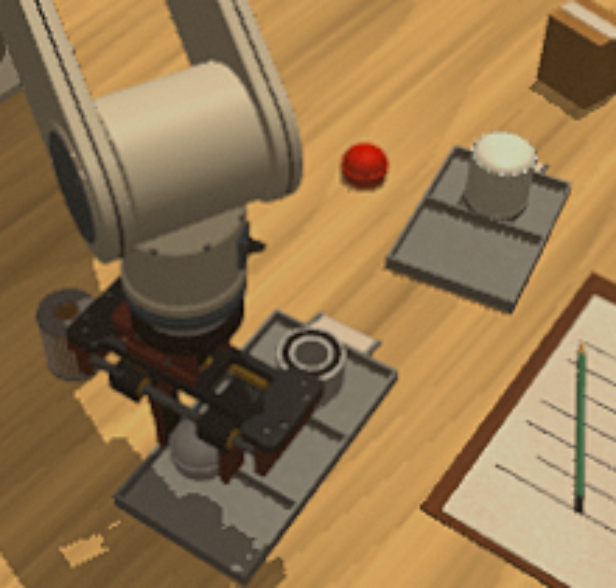

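The filter (500,175) and bearing (312,360) sit well in their compartments, and the cap (195,445) hangs upright over the far one. Lowering it now.

Call:
play_rows:
  increments: "0 0.001 0 -0.02 0;0 0 0 -0.02 0;0 0 0 -0.015 0;0 0 0 -0.009 0;0 0 0 -0.004 0;0 0 0 -0.002 0;0 0 0 -0.001 0;0 0 0 0 0;0 0 0 0 0"

```text
t: 18.2
ee_pos: [639.9, -246.9, 9.0]
orientation: [2.094, 2.341, 0.001]
ft_force: [0.3, -0.3, -0.7]
width: 48.6
```

Call:
play_rows:
  increments: "0 0 0 -0.0007 0;0 0 0 -0.0007 0;0 0 0 0 0;0 0 0 0 0"

```text
t: 18.6
ee_pos: [639.7, -246.8, 7.5]
orientation: [2.094, 2.341, 0.0]
ft_force: [-1.6, 0.4, 5.4]
width: 49.0
```

Call:
play_rows:
  increments: "0.8 0 0 0 0;0.8 0 0 0 0;0.8 0 0 0 0;0.8 0 0 0.02 0;0.8 0 0 0.02 0;0.8 0 0 0.02 0;0.8 0 0 0.025 0;0.8 -0.02 -0.007 0 0;0.8 -0.03 -0.0105 0 0;0.8 -0.03 -0.0105 0 0;0.8 -0.03 -0.0105 0 0;0.8 -0.03 -0.0105 0 0;0.8 -0.03 -0.0105 0 0;0.8 -0.03 -0.0105 0 0;0.8 -0.025 -0.0085 0 0;0.8 -0.012 -0.0045 0 0;0.8 -0.004 -0.001 0 0;0.8 0 0 0 0;0.8 0 0 0 0"

```text
t: 20.5
ee_pos: [399.6, -330.8, 92.3]
orientation: [2.094, 2.341, 0.0]
ft_force: [-0.5, -0.8, -0.8]
width: 70.4
```

Call:
play_rows:
  increments: "0.8 -0.0015 0 -0.02 0;0.8 0 0 -0.02 0;0.8 0 0 -0.02 0;0.8 0 0 -0.015 0;0.8 0 0 -0.009 0;0.8 0 0 -0.003 0;0.8 0 0 -0.001 0;0.8 0 0 0 0;0 0 0 0 0;0 0 0 0 0;0 0 0 0 0;0 0 0 0 0;0 0 0 0 0;0 0 0 0 0;0 0 0 0 0"

```text
t: 22.0
ee_pos: [397.1, -330.8, 4.1]
orientation: [2.095, 2.341, 0.0]
ft_force: [-0.1, 0.7, 3.5]
width: 35.9
```

Call:
play_rows:
  increments: "0 0 0 0.01 0;0 0 0 0.02 0;0 0 0 0.02 0;0 0 0 0.02 0;0 0 0 0.012 0;0 0.013 0.009 0 0;0 0.025 0.0173 0 0;0 0.025 0.0173 0 0;0 0.025 0.0173 0 0;0 0.025 0.0173 0 0;0 0.025 0.0173 0 0;0 0.025 0.0173 0 0;0 0.025 0.0173 0 0;0 0.025 0.0173 0 0;0 0.015 0.0105 0 0;0 0.005 0.003 0 0;0 0 0 0 0;0 0 0 0 0"

```text
t: 23.8
ee_pos: [628.8, -170.2, 85.5]
orientation: [-2.094, -2.34, 0.001]
ft_force: [-0.2, -0.2, -1.2]
width: 36.0
```

Call:
play_rows:
  increments: "0 0.001 0 -0.02 0;0 0 0 -0.02 0;0 0 0 -0.02 0;0 0 0 -0.01 0;0 0 0 -0.004 0;0 0 0 -0.002 0;0 0 0 -0.001 0;0 0 0 -0.0007 0;0 0 0 -0.0007 0;0 0 0 0 0;0 0 0 0 0"

```text
t: 24.9
ee_pos: [631.1, -169.8, 7.8]
orientation: [2.094, 2.341, 0.0]
ft_force: [-1.3, 0.5, -0.6]
width: 35.8
```

Call:
play_rows:
  increments: "0 0 0 -0.0006 0;0 0 0 0 0;0.7 0 0 0 0;0.7 0 0 0 0;0.7 0 0 0 0;0.7 0 0 0.02 0;0.7 0 0 0.02 0;0.7 0 0 0.03 0;0.7 0 0 0.03 0;0.7 -0.02 0.012 0 6;0.7 -0.03 0.0175 0 8;0.7 -0.03 0.0175 0 8;0.7 -0.03 0.0175 0 8;0.7 -0.03 0.0175 0 8;0.7 -0.025 0.0145 0 8;0.7 -0.02 0.012 0 8;0.7 -0.008 0.0055 0 8;0.7 0 0 0 8;0.7 0 0 0 2"

```text
t: 26.8
ee_pos: [437.8, -55.6, 107.2]
orientation: [0.311, 3.126, -0.0]
ft_force: [0.1, 0.3, 0.1]
width: 61.5
```

```bash
python3 - <<'E'
from h import *
d=grab('scene'); t=grab('top'); o=ctrl.get_obs(); print(o['ee_pos'],toolyaw(o),o['width'])
i=cv2.resize(d['img'][130:340,180:400],None,fx=2.8,fy=2.8)
cv2.imwrite('pics/s3c.png',i[...,::-1])
E
```

```text
[438.07457891 -55.7517089  107.14483165] 78.3760983926988 61.630523709044596
```

View pics/s3c.png

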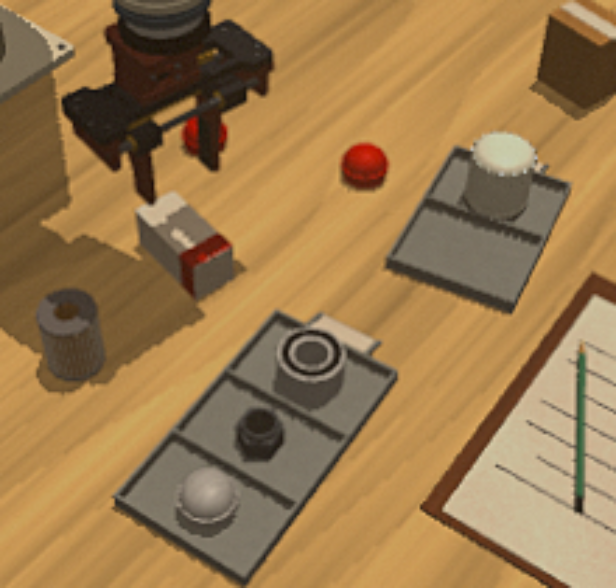

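The bearing (312,360), nut (260,432) and cap (207,495) are each upright in their compartments, and the jaws straddle the carton. I'll grip the carton.

Call:
play_rows:
  increments: "0.9 0 0 0 0;0.9 0 0 0 0;0.9 0 0 -0.02 0;0.9 0 0 -0.02 0;0.9 0 0 -0.02 0;0.9 0 0 -0.015 0;0.9 0 0 -0.009 0;0.9 0 0 -0.002 0;0.9 0 0 0 0;0 0 0 0 0;0 0 0 0 0;0 0 0 0 0;0 0 0 0 0;0 0 0 0 0;0 0 0 0 0;0 0 0 0 0"

```text
t: 28.5
ee_pos: [438.2, -55.8, 21.2]
orientation: [0.319, 3.125, 0.0]
ft_force: [-1.1, 0.7, 5.4]
width: 45.7
```

Call:
play_rows:
  increments: "0 0 0 0.01 0;0 0 0 0.02 0;0 0 0 0.02 0;0 0 0 0.015 0;0 0.012 0.0102 0 2;0 0.022 0.0187 0 3;0 0.022 0.0187 0 3;0 0.022 0.0187 0 3;0 0.022 0.0187 0 3;0 0.022 0.0187 0 3;0 0.022 0.0187 0 3;0 0.022 0.0187 0 3;0 0.022 0.0187 0 1;0 0.015 0.0122 0 0;0 0.006 0.005 0 0;0 0 0 0 0;0 0 0 0 0"

```text
t: 30.2
ee_pos: [645.8, 120.9, 85.1]
orientation: [0.339, -3.121, 0.0]
ft_force: [-0.2, 0.3, -2.7]
width: 46.3
```

Call:
play_rows:
  increments: "0 0 0 -0.02 0;0 0 0 -0.02 0;0 0 0 -0.01 0;0 0 0 -0.005 0;0 0 0 -0.003 0;0 0 0 -0.0015 0;0 0 0 -0.0007 0;0 0 0 0 0;0 0 0 0 0"

```text
t: 31.1
ee_pos: [647.3, 121.3, 26.2]
orientation: [-0.338, 3.123, 0.0]
ft_force: [-0.7, -0.3, -2.7]
width: 45.8
```

Call:
play_rows:
  increments: "0 0 0 -0.001 0;0 0 0 -0.0007 0;0 0 0 0 0;0 0 0 0 0"

```text
t: 31.5
ee_pos: [647.1, 121.2, 24.3]
orientation: [-0.338, 3.123, 0.0]
ft_force: [-1.2, -0.4, 0.7]
width: 45.9
```

Touched down. I'll release with a limited opening, rise, and back off toward the base for a final check.

Call:
play_rows:
  increments: "0.68 0 0 -0.0003 0;0.68 0 0 0 0;0.68 0 0 0 0;0.68 0 0 0 0;0.68 0 0 0.02 0;0.68 0 0 0.02 0;0.68 0 0 0.03 0;0.68 0 0 0.04 0;0.68 0 0 0.04 0;0.68 -0.03 0 0.02 0;0.68 -0.04 0 0 0;0.68 -0.04 0 0 0;0.68 -0.04 0 0 0;0.68 -0.04 0 0 0;0.68 -0.03 0 0 0;0.68 0 0 0 0;0.68 0 0 0 0"

```text
t: 33.2
ee_pos: [427.4, 121.4, 194.3]
orientation: [-0.339, 3.122, 0.0]
ft_force: [0.8, -0.5, 0.9]
width: 59.7
```

```bash
python3 - <<'E'
from h import *
d=grab('scene'); save(d,'s4.png'); t=grab('top'); P=cloud(t); a=P[120:200].reshape(-1,3); a=a[np.isfinite(a[:,0])]
T={'bear':((622,-91),37+3,'L',(630,-168),6.2),'nut':((630,-170),31,'L',(630,-168),6.2),'cap':((639,-246),37,'L',(630,-168),6.2),'oil':((628,209),75,'S',(637.9,163),12.4),'carton':((647,121),49,'S',(637.9,163),12.4)}
for n,(c,h,_,o,y) in T.items():
    r=62 if n=='carton' else 42
    m=(np.hypot(*(a[:,:2]-c).T)<r)&(a[:,2]>h-10); q=a[m]; k,_=cv2.minEnclosingCircle(q[:,:2].astype(np.float32)); rect=cv2.minAreaRect(q[:,:2].astype(np.float32))
    e=R.from_euler('z',-y,degrees=True).apply([k[0]-o[0],k[1]-o[1],0]); print(n,len(q),'tray xy',e[:2].round(1),'top z',np.median(q[:,2]).round(1),rect if n=='carton' else '')
i=cv2.resize(d['img'][110:340,170:430],None,fx=2.6,fy=2.6); cv2.imwrite('pics/s4c.png',i[...,::-1])
E
```

```text
bear 321 tray xy [ 1.1 76.2] top z 40.5 
nut 158 tray xy [-1.5  7.4] top z 27.7 
cap 201 tray xy [ -1.1 -77.7] top z 33.9 
oil 464 tray xy [-0.7 46.1] top z 73.4 
carton 674 tray xy [ -1.6 -36.4] top z 49.8 ((642.3112182617188, 139.23397827148438), (99.41064453125, 85.51191711425781), 12.176647186279297)
```

View pics/s4c.png

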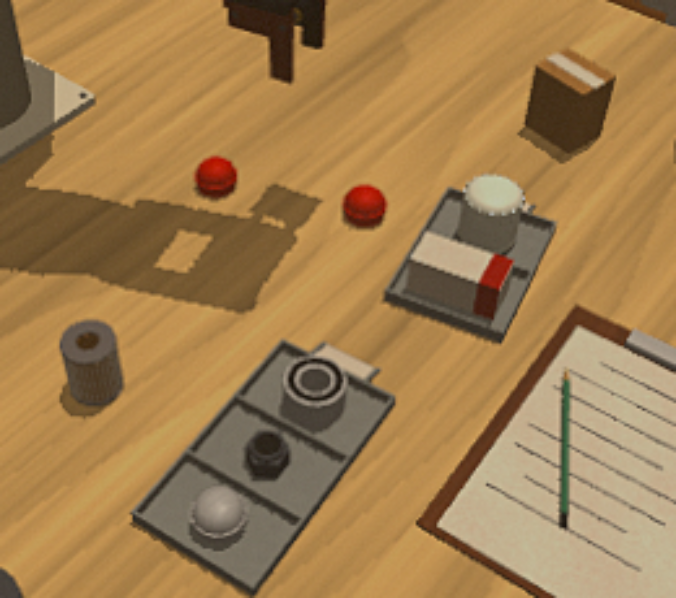

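All five parts sit upright in their compartments. In the last fit the carton (it took in filter points) and the nut (probably points of its neighbours) are skewed, but the picture shows both central. Handing in.

```bash
python3 -c "
from h import *
print(ctrl.close_job())"
```

```text
the job is handed in; nothing more can be done
None
```

Both trays are made up and the job is handed in, after about 33 s of robot time. Each part was lowered until the tool force and height showed it was on the tray floor, then released. No verdict is reported.

My last checks, as part centres in the tray frames (measured against tray centres I estimated from the pictures):

| Part | Measured x / y (mm) | Compartment middle y (mm) |
|---|---|---|
| Wheel bearing | 1 / 76 | 77 |
| Dust cap | −1 / −78 | −79 |
| Oil filter | −1 / 46 | 47.5 |
| Axle nut | −1.5 / 7 | −2 |
| Plug carton | −2 / −36 | −42.5 |

- **Skewed readings:** The carton's rectangle came out 86 mm wide because filter points got into the fit, so its y is not reliable. The nut's y looks shifted too, probably by points from its neighbours. Both readings are still within tolerance. Judged by where the gripper released them, the nut is at about y −2 and the carton at about y −42.
- **Upright and in place:** The last picture shows all five parts upright, with the carton lengthwise along the divider.
- **Left alone:** The cartridge, brown carton and red caps look untouched in that picture. The grease tin and green nut were outside the crop, and I did not measure any of these again. The arm never went near the tin, and it cleared the green nut when picking the dark one.

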